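Eject the lens tray from the curing hood and lift it out level

TASK

The coated lens has finished in the curing hood: pull the red-gripped lever all the way through its stroke so that the tray comes out on the apron, then ease the lever gently back to its rest against its spring without letting it snap. Then take the tray by its black bail grip, lift it clear, at least 15 cm above the worktop, and keep it there, level and still, with the lens lying in it; the job finishes while the gripper is still holding the tray in the air. Leave the screw jar, the drop bottle, the glasses case and the black cup where they stand.

Things in the scene. Friction and masses are not known exactly. Their poses are not given: they have to be found in the camera images.
- hood: White curing hood fixed on the worktop. Origin: at worktop height under the middle of its front face (towards the robot); +x goes into the hood, +y to its lever side (robot's left), z up. Roof 124 mm wide, x -6 to +136 mm, top at z 114 mm. Lever's gear housing: x -3 to 63, y 56 to 100 mm, 78 mm high. The lever drives a pusher that shoves the tray out; the tray stays out when it goes back.
- apron (a point): Middle of the top of the flat apron in front of the hood, 10 mm above the worktop, at hood x = -60 mm: where the tray comes to stand. Apron rails 8 mm high at both sides (inner faces 94 mm apart) and a stop 8 mm high across its far end from the hood, inner face 58 mm from this point.
- lever_grip (a point): Centre of the top of the lever's upright round red grip: 18 mm diameter, 50 mm tall, vertical, its top 138 mm and its foot 88 mm above the worktop. It stands at the end of a lever arm of 110 mm which swings in the horizontal plane.
- lever_pivot (a point): Point on the lever's vertical pivot axis, at the same height as lever_grip, 110 mm from it; at x = 30, y = 78 mm of the hood.
- lever (a joint): Lever angle: 0 = rest (arm along the hood's +y, turned 0.5 rad towards +x), 1.2 rad = end stop (0.7 rad towards -x); grows counter-clockwise seen from above, the grip moving towards the robot. A spring returns it: about 4 N at the grip at rest, 8 N at full stroke; let go, it snaps back. The pusher goes 108 mm per rad.
- tray: Blue tray 84 x 84 mm, rim 13 mm high, floor 3 mm, about 0.22 kg, with a steel bail over its middle. Origin: centre of its underside; z up, x along the bail, nearly along the hood's x. It starts inside the hood, underside 10 mm above the worktop; fully pushed out its centre is about 60 mm in front of the hood's face.
- tray_grip (a point): Middle of the black flat grip on the tray's bail, 56 mm above the tray's underside: 44 mm long (tray x), 12 mm thick (tray y), 28 mm high (42 to 70 mm above the underside). To be pinched across its thickness, fingers on its +y and -y faces.
- lens: Pale round lens blank, 67 mm diameter, 12 mm thick, lying loose in the tray with about 5 mm of play; origin: centre of its underside, 3 mm above the tray's underside.
- screw_jar: Screw jar with black lid, 47 mm diameter, 40 mm high; origin: centre of its underside. Stays where it is.
- drop_bottle: Small white drop bottle with red cap, 32 mm diameter, 82 mm high; origin: centre of its underside. Stays where it is.
- glasses_case: Dark blue glasses case, 60 x 150 x 36 mm; origin: centre of its underside. Stays where it is.
- black_cup: Black plastic cup, 92 mm diameter, 78 mm high; origin: centre of its underside. Stays where it is.

How it is judged:
On the way, in this order (a step that is already met when the one before it is completed fails the run):
1. the lever is pulled through its stroke (past 1.1 rad) (value of joint lever above 1.1 rad), for 0.1 s.
2. the lever is back at rest (under 0.06 rad) and the tray stands out on the apron (value of joint lever below 0.06 rad and x of tray in the frame of hood below -0.045 m and height (world z) of tray below 0.02 m), for 0.2 s.
At the end, for the whole second after the job is handed in: Fingers hold the tray, underside over 0.14 m above the worktop, clear of the hood, within 0.12 rad of level, under 0.03 m/s and 0.4 rad/s; the lens lies on its floor (within 12 mm of its middle, origin 0 to 8 mm above its underside); the lever is at rest (under 0.06 rad) (height (world z) of tray above 0.14 m and angle between tray's own z axis and vertical below 0.12 rad and linear speed of tray below 0.03 m/s and angular speed of tray below 0.4 rad/s and contact force between tray and the fingers above 1 N and contact force between tray and hood below 0.05 N and horizontal distance between lens and tray below 0.012 m and z of lens in the frame of tray between 0 and 0.008 m and value of joint lever below 0.06 rad); the arm keeps its last pose, push and grip.
It fails at once if the lever snaps back (faster than 2.5 rad/s) (velocity of joint lever below -2.5 rad/s).
It fails at once if the tray is tipped by more than 0.4 rad (angle between tray's own z axis and vertical above 0.4 rad).
It fails at once if the screw jar, drop bottle, glasses case or black cup is pushed more than 3 cm away (distance of any of screw_jar, drop_bottle, glasses_case, black_cup from where it was at the start of the episode above 0.03 m).
It also fails if it takes over 61 s, if anything falls off the work surface, if the arm or the gripper's body presses on something with over 40 N, if the wrist force passes 120 N, or if a joint passes its speed limit or range.

ROBOT

A 6-joint arm with a two-finger parallel gripper is mounted at the origin on a cart in front of the work surface, level with it; the furniture and walls round the work are solid. World frame = base frame: x ahead of the robot, y to its left, z up, the work surface at z = 0. Lengths are in m, angles in rad, forces in N, time in s.
With the tool pointing down it reaches from about 0.375 to 0.925 m from the base axis. Payload 5.7 kg.
Tool frame: the origin (TCP) lies at the very end of the fingers, on their centre line; the grasp point (between the pads) lies 19 mm behind it; z points along the fingers, y is the line along which they close (so a half turn about z gives the same grasp; the last joint's range is limited). The gripper opens to 88 mm and grips with 3 to 60 N. Pads are 20 mm wide; open, the fingers measure 115 mm over their backs; the gripper's body (75 mm by 178 mm) begins 61 mm behind the grasp point.
Start: joints at [-1.429, 0.359, 1.51, -0, 1.272, -0.115], TCP at [0.152, -0.58, 0.223] pointing down, gripper open.
Joint ranges: [-2.97, 2.97], [-1.01, 2.36], [0.21, 2.38], [-0.96, 4.11], [0.2, 2.71], [-2.98, 2.98]. Speed limits (rad/s): [2.39, 2.39, 3.14, 3.14, 3.14, 3.14].

INTERFACE

Orientations are given as [roll, pitch, yaw] about the fixed x, y, z axes, in that order (R = Rz(yaw) Ry(pitch) Rx(roll)).
In Python, from plant import status, imaging, manip, nets gives the robot as it stands.
- The arm moves only by the tool carry_out, never from a script. Its arguments are lists of equal length, an entry for each row: "slide": the shift along the tool's x, y, z in units of 30 mm (1.0 is 30 mm), a list of three; "turn": the turn about the tool's z in degrees; "claw": the finger opening in mm, from 0 to 87.8. A call has 1 to 12 rows; each row shifts and turns the commanded pose from where the row before left it, along the tool's axes as they then stand; what a row does not reach is not made up. A row lasts 1/12 s, in which the tool goes at most 41.7 mm and 7.16 degrees, less where a joint would pass 70% of its speed; a pose out of reach is approached as far as the arm can. A call is refused whole if a number of a shift passes 1 or a number of a turn 7.16, either way. A call with a gripper value outside its range is refused whole. The fingers move at their own pace and stop on an object; "newtons" is the grip in N (left out, the last holds). Time passes only in rows, so rows that do not move let the fingers close. It gives the time, the measured TCP pose, the force, the opening and the grip force at its end, in the units of the state.
- status.sense(): the state, without advancing time (a new reading comes with each control period).
- imaging.read_camera(name): name is "scene" or "top" or "wrist"; returns a dict with "img" (420x560x3 uint8, blue, green, red), "range_z" (420x560 float32, m along the optical axis (not along the pixel's ray), 0 where there is no reading), "fx", "fy", "cx", "cy" (pixels), "position" and "rotation" of the camera in the world. Camera axes: x right, y down, z forward; pixel columns grow to the right and rows downward; lengths in m; the calibration is good to about 2 mm. A picture is of the moment at which its call begins.
- manip.hand_in(): hands the job in; it is judged then, once.
Trained networks look in a picture, given as the dict that the camera call returned (one of the last four; its "shot" number tells which), for a name from the list of things; names that differ only in an ending like _2 or _b are one class to them, and where a whole thing is asked for, a point or a joint stands for the part that bears it (a point fixed in the world has none). Each returns a list of dicts, best first, with "p" (0 to 1); they miss things now and then, are a little off and sometimes report something else, mostly with a low value. They report only what shows in the picture. A call takes as long as a camera call.
- nets.boxes_of(picture, label): "box" ([left, top, width, height] in pixels, round what is visible of it).
- nets.masks_of(picture, label): "mask" (420x560 bool, what is visible of it) and "box" ([left, top, width, height] in pixels, round what is visible of it).
The state is a dict: "time": time; "joint_pos": joint angles; "qd": joint speeds; "tau": joint torques, N m; "tcp_pos": TCP position; "tcp_rot": TCP orientation; "force": force on the tool from outside, world axes, zero at the start; "ft_torque": the same for the moment, N m; "gripper_width": opening from 0.0 (shut) to 1.0 (fully open); "grasp_force": force on a finger pad.
Only numpy, scipy, OpenCV 4.12 (cv2) and the standard library are available. Lean on these libraries where they do the work, as an engineer would, in place of code of your own. Each camera call takes 0.05 s, during which the arm holds its last target. There are 200 camera calls.

## Working session

There is one attempt and no reset: what is moved stays moved. The work goes in short steps, Python scripts to look and compute and a tool call to move; the robot and the scene stay as the last step left them, time stands still between calls to the robot, and variables do not carry over. Pictures are saved under pics/ and viewed, at most 10 in all, crops included, and the job is handed in when it is done.

Besides the shell and the picture viewer there is one more tool, called after ">>>" as name(argument=value, ...) on one line, values as JSON. carry_out: Moves the arm, as the interface text tells. Its arguments: {"type":"object","properties":{"slide":{"type":"array","items":{"type":"array","items":{"type":"number"}}},"turn":{"type":"array","items":{"type":"number"}},"claw":{"type":"array","items":{"type":"number"}},"newtons":{"type":"number"}},"required":["slide","turn","claw"]}

```bash
mkdir -p pics; cat > h.py <<'E'
import numpy as np, cv2
from plant import status, imaging, manip, nets
def pts(p,mask=None):
    z=p["range_z"]; v,u=np.nonzero((z>0)&(mask if mask is not None else True))
    d=z[v,u]; c=np.stack([(u-p["cx"])/p["fx"]*d,(v-p["cy"])/p["fy"]*d,d],1)
    return c@np.array(p["rotation"]).T+np.array(p["position"])
E
python3 - <<'E'
from h import *
s=status.sense(); print(s)
im=[]
for n in("scene","top"):
    p=imaging.read_camera(n); im.append(p["img"]); print(n,p["position"],np.round(p["rotation"],3).tolist(),p["fx"])
    for l in("hood","lever_grip","tray","screw_jar","drop_bottle","glasses_case","black_cup"):
        for m in nets.masks_of(p,l)[:2]:
            if m["p"]<.3: continue
            q=pts(p,m["mask"]); print(l,round(m["p"],2),m["box"],np.round(np.percentile(q,[2,50,98],axis=0),3).tolist() if len(q) else 0)
    cv2.imwrite(f"pics/{n}0.png",p["img"])
E
```

```text
{'time': 0.0, 'joint_pos': array([-1.42914512e+00,  3.59485208e-01,  1.51143607e+00, -3.09648284e-05,
        1.27247769e+00, -1.15094698e-01]), 'qd': array([ 0.00054185,  0.00075673, -0.00076742,  0.00065396,  0.00045731,
       -0.00212611]), 'tau': array([-3.03069188e-03, -5.15384638e+01, -2.70725191e+01,  6.75803167e-02,
        3.49838112e-02, -1.30720623e-04]), 'tcp_pos': array([ 0.15224744, -0.57965029,  0.22181999]), 'tcp_rot': array([-3.13979489e+00, -1.78053657e-04,  2.56754874e-01]), 'force': array([ 0.47654057,  0.00326632, -1.18184384]), 'ft_torque': array([ 0.01963311, -0.02696227,  0.00734153]), 'grasp_force': 0.0, 'gripper_width': 1.0010605153470606}
scene [-0.03252724 -0.81944119  0.72510089] [-2.154, 0.012, -0.629] 510.41796400167755Traceback (most recent call last):
  File "<stdin>", line 9, in <module>
  File "h.py", line 6, in pts
    return c@np.array(p["rotation"]).T+np.array(p["position"])
           ~~~~~~~~~~~~~~~~~~~~~~~~~~~^~~~~~~~~~~~~~~~~~~~~~~~
ValueError: operands could not be broadcast together with shapes (8046,) (3,)
```

Rotation is roll/pitch/yaw; convert it.

```bash
sed -i 's/np.array(p\["rotation"\]).T/R.from_euler("xyz",p["rotation"]).as_matrix().T/; 1a from scipy.spatial.transform import Rotation as R' h.py
python3 - <<'E'
from h import *
for n in("scene","top"):
    p=imaging.read_camera(n); cv2.imwrite(f"pics/{n}0.png",p["img"]); print(n,p["position"],p["rotation"],p["fx"])
    for l in("hood","lever_grip","tray","screw_jar","drop_bottle","glasses_case","black_cup"):
        for m in nets.masks_of(p,l)[:2]:
            if m["p"]<.3: continue
            q=pts(p,m["mask"]); print(l,round(m["p"],2),m["box"],np.round(np.percentile(q,[2,50,98],axis=0),3).tolist() if len(q) else 0)
E
```

```text
scene [-0.03252724 -0.81944119  0.72510089] [-2.15394987  0.01212313 -0.62879005] 510.41796400167755
hood 0.82 [344.3, 189.9, 108.4, 145.8] [[0.48, -0.356, 0.006], [0.607, -0.313, 0.066], [0.71, -0.132, 0.116]]
hood 0.33 [349.8, 187.5, 19.3, 48.7] [[0.613, -0.213, -0.0], [0.668, -0.131, 0.092], [0.756, -0.048, 0.137]]
lever_grip 0.69 [349.6, 191.4, 16.2, 44.1] [[0.614, -0.213, 0.084], [0.668, -0.132, 0.093], [0.681, -0.119, 0.137]]
tray 0.6 [371.4, 265.3, 24.0, 30.5] [[0.61, -0.318, 0.01], [0.613, -0.275, 0.018], [0.649, -0.252, 0.053]]
screw_jar 0.79 [228.1, 253.8, 17.9, 12.6] [[0.371, -0.084, 0.03], [0.39, -0.066, 0.039], [0.412, -0.042, 0.043]]
drop_bottle 0.96 [218.7, 220.9, 19.7, 34.0] [[0.406, 0.006, -0.0], [0.418, 0.014, 0.039], [0.475, 0.109, 0.076]]
glasses_case 0.71 [160.4, 202.2, 65.3, 31.0] [[0.335, 0.108, 0.001], [0.402, 0.159, 0.034], [0.473, 0.223, 0.038]]
top [ 0.26168947 -0.0342371   1.25394461] [-2.91798323  0.0046077  -1.6613905 ] 458.74297848148296
hood 0.57 [300.1, 124.9, 94.2, 107.9] [[0.467, -0.351, 0.003], [0.602, -0.28, 0.088], [0.715, -0.137, 0.118]]
hood 0.43 [153.9, 167.7, 41.0, 41.7] [[0.566, 0.189, 0.001], [0.619, 0.239, 0.024], [0.653, 0.274, 0.079]]
lever_grip 0.61 [297.2, 142.6, 48.7, 30.4] [[0.605, -0.228, 0.085], [0.636, -0.188, 0.091], [0.676, -0.115, 0.138]]
screw_jar 0.7 [280.2, 253.3, 18.8, 19.4] [[0.374, -0.08, 0.033], [0.395, -0.059, 0.039], [0.417, -0.038, 0.044]]
glasses_case 0.97 [177.3, 233.7, 47.3, 60.5] [[0.342, 0.115, 0.006], [0.406, 0.17, 0.035], [0.474, 0.226, 0.041]]
black_cup 0.92 [154.9, 170.0, 41.3, 37.5] [[0.567, 0.189, 0.0], [0.619, 0.238, 0.023], [0.653, 0.274, 0.079]]
```

View pics/scene0.png

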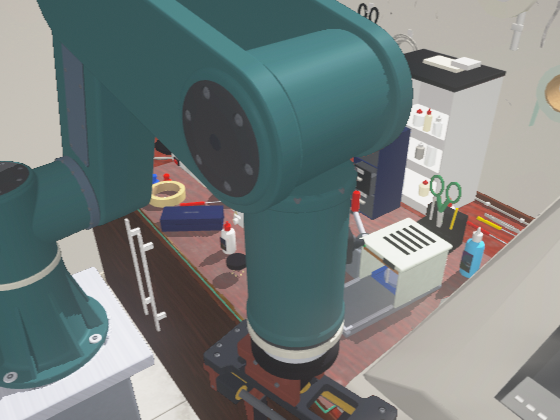

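View pics/top0.png

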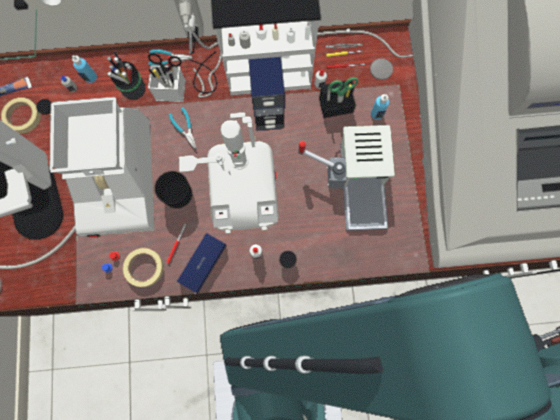

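```bash
python3 - <<'E'
from h import *
for n in("top","scene"):
    p=imaging.read_camera(n); q=pts(p); b=p["img"][p["range_z"]>0].astype(int)
    near=(q[:,0]>.4)&(q[:,0]<.8)&(q[:,1]>-.42)&(q[:,1]<-.05)
    red=near&(b[:,2]>130)&(b[:,1]<60)&(b[:,0]<60)&(q[:,2]>.085)
    g=q[red]; print(n,"grip",red.sum(),np.round([g.min(0),g.mean(0),g.max(0)],4).tolist())
    t=g[g[:,2]>.132]; print("griptop",len(t),np.round(t.mean(0),4) if len(t) else 0)
    r=near&(q[:,2]>.105)&(q[:,2]<.122)&(b.min(1)>120)
    o=cv2.minAreaRect((q[r][:,:2]*1000).astype(np.float32)); print("roof",r.sum(),o,cv2.boxPoints(o).round(1).tolist(),np.median(q[r][:,2]))
    if n=="top":
        H=np.full((24,26),-.01); 
        for x,y,z in q:
            i=int((x-.4)/.025) ; j=int((y+.55)/.025)
            if x>=.4 and y>=-.55 and i<24 and j<26: H[i,j]=max(H[i,j],z)
        print("cols y from -.55"); 
        for i in range(24): print(round(.4+.025*i,3),(H[i]*100).round().astype(int).tolist())
    if n=="scene":
        m=cv2.resize(p["img"][170:350,320:470],None,fx=4,fy=3.3)
    else:
        m=cv2.resize(p["img"][110:250,280:410],None,fx=4,fy=4)
    cv2.imwrite(f"pics/{n}1.png",m)
E
```

```text
top grip 14 [[0.67, -0.1256, 0.1328], [0.6736, -0.1207, 0.1368], [0.6785, -0.1154, 0.1395]]
griptop 14 [ 0.6736 -0.1207  0.1368]
roof 2195 ((693.8690795898438, -205.38418579101562), (311.3937683105469, 222.8983917236328), 87.85458374023438) [[576.7000122070312, -356.79998779296875], [799.4000244140625, -365.1000061035156], [811.0999755859375, -54.0], [588.2999877929688, -45.599998474121094]] 0.11333910180072904
cols y from -.55
0.4 [13, 12, 12, 11, 7, 0, 1, 0, 1, 1, 1, 1, 1, 1, 1, 0, 0, 1, 4, 5, 4, 1, 8, 8, 0, 1]
0.425 [14, 13, 13, 12, 6, 1, 1, 0, 1, 1, 0, 0, 1, 0, 0, 0, 1, 1, 1, 0, 1, 1, 8, 8, 1, 1]
0.45 [15, 14, 14, 13, 6, 0, 1, 1, 2, 2, 2, 2, 2, 0, 1, 0, 1, 1, 1, 1, 0, 0, 1, 1, 0, 1]
0.475 [16, 15, 15, 13, 8, 0, 1, 0, 2, 2, 2, 1, 2, 1, 0, 0, 1, 1, 1, 0, 7, 7, 5, 5, 5, 5]
0.5 [17, 16, 16, 14, 8, 0, 0, 0, 2, 2, 2, 1, 2, 1, 1, 1, 0, 0, 1, 1, 5, 7, 7, 7, 7, 7]
0.525 [18, 17, 17, 15, 9, 0, 1, 1, 2, 2, 2, 2, 2, 0, 1, 0, 0, 0, 1, 1, 6, 7, 8, 8, 8, 7]
0.55 [19, 18, 18, 15, 12, 0, 1, 0, 2, 1, 2, 2, 2, 1, 1, 0, 1, 1, 1, 1, 8, 8, 8, 8, 8, 8]
0.575 [20, 19, 19, 16, 12, 0, 1, 12, 12, 12, 12, 1
[... 1355 characters left out ...]
1, 0, 0, 0, 0, 0, -1, 35, 35, 35, 35, 35, 35, 35, 35, 35, 35, 35, 0]
0.95 [-1, -1, 29, 27, 22, 1, 1, 1, 0, 0, 1, 0, 1, 0, 0, 25, 20, 20, 25, 35, 35, 35, 35, 35, 35, 0]
0.975 [-1, -1, 0, 26, 23, 0, 0, 0, 0, -1, 0, 0, 0, 0, -1, 22, 20, 20, 20, 20, 20, 20, 20, 20, 21, 0]
scene grip 123 [[0.6666, -0.1337, 0.0923], [0.6728, -0.1277, 0.1173], [0.6819, -0.1189, 0.1395]]
griptop 26 [ 0.6743 -0.1261  0.1362]
roof 2421 ((693.08642578125, -206.41908264160156), (313.9404602050781, 225.6859130859375), 87.7213363647461) [[574.0999755859375, -358.79998779296875], [799.5999755859375, -367.79998779296875], [812.0999755859375, -54.099998474121094], [586.5999755859375, -45.099998474121094]] 0.11364690032218328
```

View pics/top1.png

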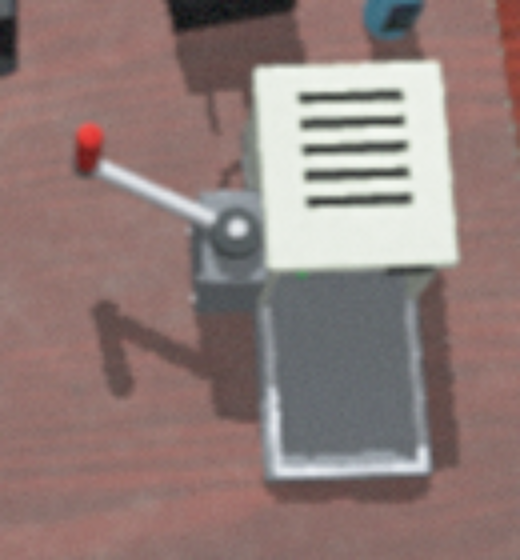

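>>> carry_out(slide=[[0, 0, -0.9], [0, 0, -0.9], [0, 0, -0.9], [0.94, -0.47, 0], [0.94, -0.47, 0], [0.94, -0.47, 0], [0.94, -0.47, 0], [0.94, -0.47, 0], [0.94, -0.47, 0], [0.94, -0.47, 0], [0.94, -0.47, 0], [0.94, -0.47, 0]], turn=[0, 0, 0, 0, 0, 0, 0, 0, 0, 0, 0, 0], claw=[87, 87, 87, 87, 87, 87, 87, 87, 87, 87, 87, 87])

```text
time: 2.0
tcp_pos: [0.3666, -0.3919, 0.3038]
tcp_rot: [3.141, -0.0, 0.257]
force: [0.3, 0.3, 0.2]
gripper_width: 0.99
grasp_force: 0.0
```

>>> carry_out(slide=[[0.94, -0.47, 0], [0.94, -0.47, 0], [0.94, -0.47, 0], [0.94, -0.47, 0], [0.94, -0.47, 0], [0.94, -0.47, 0], [0.94, -0.47, 0], [0.94, -0.47, 0], [0.94, -0.47, 0], [0.94, -0.47, 0], [0, 0, 0], [0, 0, 0]], turn=[0, 0, 0, 0, 0, 0, 0, 0, 0, 0, 0, 0], claw=[87, 87, 87, 87, 87, 87, 87, 87, 87, 87, 87, 87])

```text
time: 3.0
tcp_pos: [0.6033, -0.1839, 0.3033]
tcp_rot: [-3.141, 0.0, 0.26]
force: [-0.6, -0.8, -0.9]
gripper_width: 0.994
grasp_force: 0.0
```

```bash
python3 - <<'E'
from h import *
for n in("wrist","top","scene"):
    p=imaging.read_camera(n); q=pts(p); b=p["img"][p["range_z"]>0].astype(int)
    if n=="wrist": cv2.imwrite("pics/w2.png",p["img"]); print(p["position"],p["rotation"])
    near=(q[:,0]>.4)&(q[:,0]<.74)&(q[:,1]>-.42)&(q[:,1]<-.05)
    red=near&(b[:,2]>110)&(b[:,1]<60)&(b[:,0]<60)&(q[:,2]>.085)
    g=q[red]
    if len(g): t=g[g[:,2]>.132]; print(n,len(g),"griptop",len(t),np.round([t.min(0),t.mean(0),t.max(0)],4).tolist() if len(t) else 0)
    r=near&(q[:,2]>.105)&(q[:,2]<.122)&(b.min(1)>100)&(q[:,1]<-.2)
    if r.sum()>50:
        o=cv2.minAreaRect((q[r][:,:2]*1000).astype(np.float32)); print("roof",r.sum(),o,cv2.boxPoints(o).round(1).tolist(),np.median(q[r][:,2]))
print(status.sense()["tcp_pos"],status.sense()["tcp_rot"])
E
```

```text
[ 0.68254033 -0.16394344  0.46602853] [ 2.84049685e+00 -1.74402938e-04 -1.31211720e+00]
wrist 274 griptop 247 [[0.6142, -0.2525, 0.133], [0.6744, -0.1253, 0.1531], [0.6854, -0.0994, 0.3967]]
roof 11557 ((650.3563232421875, -296.7359619140625), (123.57980346679688, 142.8153533935547), 86.86474609375) [[575.7000122070312, -354.5], [718.2999877929688, -362.29998779296875], [725.0, -238.89999389648438], [582.4000244140625, -231.10000610351562]] 0.11463480179038554
roof 616 ((643.0028686523438, -300.19891357421875), (158.70986938476562, 79.57411193847656), 56.79970169067383) [[566.2999877929688, -344.79998779296875], [632.7999877929688, -388.3999938964844], [719.7000122070312, -255.60000610351562], [653.2000122070312, -212.0]] 0.11340995155871214
scene 5 griptop 5 [[0.672, -0.1322, 0.1355], [0.6772, -0.1227, 0.1367], [0.6829, -0.118, 0.1382]]
roof 2464 ((647.95654296875, -296.3231201171875), (127.13018798828125, 145.3738250732422), 86.919677734375) [[572.0, -355.8999938964844], [717.0999755859375, -363.70001220703125], [724.0, -236.8000030517578], [578.7999877929688, -228.89999389648438]] 0.11364780338084068
[ 0.60175572 -0.18577518  0.30361263] [3.14157631e+00 6.89013329e-04 2.56141888e-01]
```

View pics/w2.png

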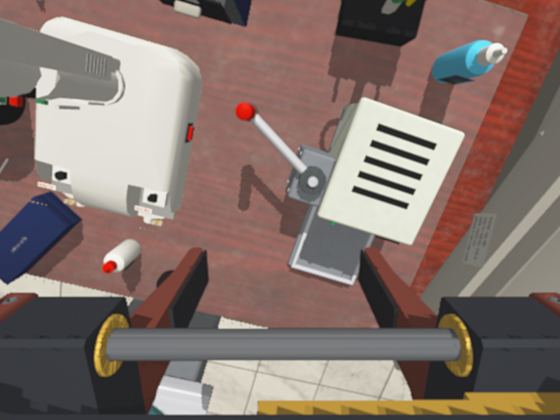

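```bash
python3 - <<'E'
from h import *
p=imaging.read_camera("wrist"); q=pts(p); b=p["img"][p["range_z"]>0].astype(int)
c=(abs(q[:,0]-.676)<.03)&(abs(q[:,1]+.124)<.03)&(q[:,2]>.13)&(q[:,2]<.145)&(b[:,2]>90)&(b[:,1]<90)
print(cv2.minEnclosingCircle((q[c][:,:2]*1000).astype(np.float32)),np.median(q[c],0))
c=(abs(q[:,0]-.62)<.02)&(abs(q[:,1]+.217)<.02)&(q[:,2]>.09); print("hub",cv2.minEnclosingCircle((q[c][:,:2]*1000).astype(np.float32)),np.median(q[c],0))
s=status.sense(); print(s["tcp_pos"],s["tcp_rot"]); d=np.array([.676,-.1238])-s["tcp_pos"][:2]
y=np.radians(58.2); print(58.2-np.degrees(s["tcp_rot"][2]), "slide after turn", d@[np.cos(y),np.sin(y)]/.03, d@[np.sin(y),-np.cos(y)]/.03)
E
```

```text
((677.9586181640625, -124.32500457763672), 8.68288516998291) [ 0.67809863 -0.12486776  0.13805816]
hub ((620.0394897460938, -218.1204071044922), 27.118770599365234) [ 0.63036348 -0.22635966  0.40139127]
[ 0.60168649 -0.18597629  0.30369813] [3.14155949e+00 5.08676896e-04 2.55629579e-01]
43.55350401530511 slide after turn 3.066770164803825 1.0131450462201317
```

>>> carry_out(slide=[[0, 0, 0], [0, 0, 0], [0, 0, 0], [0, 0, 0], [0, 0, 0], [0, 0, 0], [0, 0, 0], [0.77, 0.27, 0], [0.77, 0.27, 0], [0.77, 0.27, 0], [0.77, 0.27, 0], [0, 0, 0]], turn=[-6.22, -6.22, -6.22, -6.22, -6.22, -6.22, -6.22, 0, 0, 0, 0, 0], claw=[87, 87, 87, 87, 87, 87, 87, 87, 87, 87, 87, 87])

```text
time: 4.2
tcp_pos: [0.6809, -0.122, 0.3035]
tcp_rot: [3.141, -0.002, 1.017]
force: [0.5, 0.4, 0.7]
gripper_width: 0.992
grasp_force: 0.0
```

>>> carry_out(slide=[[0, 0, 0.6], [0, 0, 0.6], [0, 0, 0.6], [0, 0, 0.6], [0, 0, 0.6], [0, 0, 0.6], [0, 0, 0.6], [0, 0, 0.6], [0, 0, 0], [0, 0, 0]], turn=[0, 0, 0, 0, 0, 0, 0, 0, 0, 0], claw=[60, 60, 60, 60, 60, 60, 60, 60, 60, 60])

```text
time: 5.03
tcp_pos: [0.6772, -0.1245, 0.1591]
tcp_rot: [-3.139, 0.001, 1.015]
force: [-0.0, 0.6, 0.4]
gripper_width: 0.686
grasp_force: 0.0
```

```bash
python3 - <<'E'
from h import *
s=status.sense(); print(s["tcp_pos"],np.degrees(s["tcp_rot"]))
d=np.array([.678,-.1243])-s["tcp_pos"][:2];y=s["tcp_rot"][2]; print("slide", d@[np.cos(y),np.sin(y)]/.03, d@[np.sin(y),-np.cos(y)]/.03)
cv2.imwrite("pics/w3.png",imaging.read_camera("wrist")["img"])
E
```

```text
[ 0.6772153  -0.1245243   0.15905511] [-1.79859510e+02  4.81935375e-02  5.81758029e+01]
slide 0.020145506821078414 0.018282013906763057
```

View pics/w3.png

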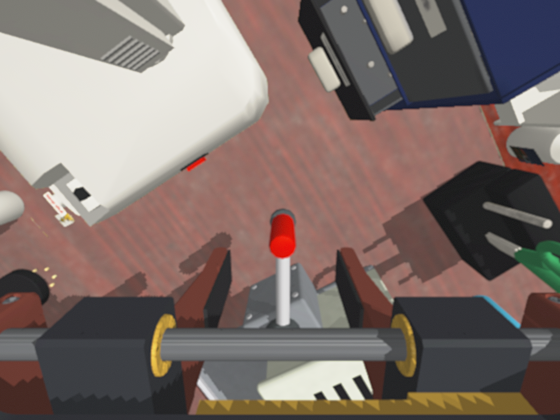

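The red grip (283,235) stands centred between the fingers; going down and closing.

>>> carry_out(slide=[[0, 0, 0.45], [0, 0, 0.45], [0, 0, 0.45], [0, 0, 0.45], [0, 0, 0], [0, 0, 0], [0, 0, 0], [0, 0, 0], [0, 0, 0], [0, 0, 0], [0, 0, 0], [0, 0, 0]], turn=[0, 0, 0, 0, 0, 0, 0, 0, 0, 0, 0, 0], claw=[60, 60, 60, 60, 60, 10, 10, 10, 10, 10, 10, 10], newtons=25)

```text
time: 6.08
tcp_pos: [0.6772, -0.1225, 0.1058]
tcp_rot: [-3.138, -0.0, 1.017]
force: [-1.2, 1.4, 7.5]
gripper_width: 0.201
grasp_force: 25.0
```

>>> carry_out(slide=[[-0.005, -0.192, 0], [-0.005, -0.192, 0], [-0.005, -0.192, 0], [-0.005, -0.192, 0], [-0.005, -0.192, 0], [-0.005, -0.192, 0], [-0.005, -0.192, 0], [-0.005, -0.192, 0], [-0.005, -0.192, 0], [-0.005, -0.192, 0], [-0.005, -0.192, 0], [-0.005, -0.192, 0]], turn=[-3, -3, -3, -3, -3, -3, -3, -3, -3, -3, -3, -3], claw=[10, 10, 10, 10, 10, 10, 10, 10, 10, 10, 10, 10])

```text
time: 7.08
tcp_pos: [0.6149, -0.1064, 0.106]
tcp_rot: [3.137, -0.001, 1.647]
force: [6.6, 4.1, -4.0]
gripper_width: 0.2
grasp_force: 25.0
```

```bash
cat >> h.py <<'E'
def lev():
    s=status.sense(); d=s["tcp_pos"][:2]-[.620,-.218]; print("r",np.hypot(*d),"th",np.arctan2(d[1],d[0])-np.radians(58.2),"yaw",s["tcp_rot"][2]-np.radians(58.2),s["force"],s["grasp_force"],s["gripper_width"])
E
python3 -c "
from h import *
lev()"
```

```text
r 0.11170820905525002 th 0.6007561562605319 yaw 0.6311990766323239 [ 6.62502752  4.13072864 -3.9822692 ] 25.009666979312897 0.20021468725109368
```

>>> carry_out(slide=[[-0.005, -0.192, 0], [-0.005, -0.192, 0], [-0.005, -0.192, 0], [-0.005, -0.192, 0], [-0.005, -0.192, 0], [-0.005, -0.192, 0], [-0.005, -0.192, 0], [-0.005, -0.192, 0], [-0.005, -0.192, 0], [-0.005, -0.192, 0], [0, -0.1, 0], [0, 0, 0]], turn=[-3, -3, -3, -3, -3, -3, -3, -3, -3, -3, 0, 0], claw=[10, 10, 10, 10, 10, 10, 10, 10, 10, 10, 10, 10])

```text
time: 8.08
tcp_pos: [0.5572, -0.1254, 0.1059]
tcp_rot: [3.138, -0.002, 2.168]
force: [4.1, 10.3, -0.3]
gripper_width: 0.2
grasp_force: 25.0
```

```bash
python3 -c "
from h import *
lev()
p=imaging.read_camera('top')
for m in nets.masks_of(p,'tray')[:1]: print(m['p'],np.median(pts(p,m['mask']),0))"
```

```text
r 0.11188244134936895 th 1.151426944381669 yaw 1.1523920935061815 [ 4.14187182 10.28099664 -0.27142687] 25.006580650806427 0.20009287337734274
0.72 [ 0.52912317 -0.28385593  0.01746819]
```

>>> carry_out(slide=[[0, -0.08, 0], [0, -0.08, 0], [0, 0, 0], [0, 0, 0]], turn=[-2, -1, 0, 0], claw=[10, 10, 10, 10])

```text
time: 8.52
tcp_pos: [0.5533, -0.1282, 0.1059]
tcp_rot: [3.138, -0.002, 2.22]
force: [2.8, 9.7, 1.2]
gripper_width: 0.2
grasp_force: 25.0
```

```bash
python3 -c "
from h import *
lev()"
```

```text
r 0.11188412051152469 th 1.1935060171236993 yaw 1.2047039011956204 [2.75420447 9.71705943 1.21881531] 25.006514489650726 0.19954644228364055
```

Full stroke. Easing back.

>>> carry_out(slide=[[-0.005, 0.16, 0], [-0.005, 0.192, 0], [-0.005, 0.192, 0], [-0.005, 0.192, 0], [-0.005, 0.192, 0], [-0.005, 0.192, 0], [-0.005, 0.192, 0], [-0.005, 0.192, 0], [-0.005, 0.192, 0], [-0.005, 0.192, 0], [-0.005, 0.192, 0], [-0.005, 0.192, 0]], turn=[3, 3, 3, 3, 3, 3, 3, 3, 3, 3, 3, 3], claw=[10, 10, 10, 10, 10, 10, 10, 10, 10, 10, 10, 10])

```text
time: 9.52
tcp_pos: [0.6181, -0.1063, 0.1059]
tcp_rot: [3.138, -0.003, 1.59]
force: [5.1, 9.1, -1.3]
gripper_width: 0.203
grasp_force: 25.0
```

>>> carry_out(slide=[[-0.005, 0.192, 0], [-0.005, 0.192, 0], [-0.005, 0.192, 0], [-0.005, 0.192, 0], [-0.005, 0.192, 0], [-0.005, 0.192, 0], [-0.005, 0.192, 0], [-0.005, 0.192, 0], [-0.005, 0.192, 0], [-0.005, 0.16, 0], [0, 0, 0]], turn=[3, 3, 3, 3, 3, 3, 3, 3, 3, 3, 0], claw=[10, 10, 10, 10, 10, 10, 10, 10, 10, 10, 10])

```text
time: 10.43
tcp_pos: [0.6741, -0.1209, 0.106]
tcp_rot: [3.137, -0.004, 1.066]
force: [7.5, 4.4, -2.1]
gripper_width: 0.201
grasp_force: 25.0
```

```bash
python3 -c "
from h import *
lev()"
```

```text
r 0.11114448607203853 th 0.046172244976635746 yaw 0.050227401199300026 [ 7.50582715  4.37609276 -2.09729781] 25.007801949977875 0.2012272059993617
```

>>> carry_out(slide=[[0, 0.06, 0], [0, 0.06, 0], [0, 0.02, 0], [0, 0, 0], [0, 0, 0], [0, 0, 0]], turn=[1.5, 1.3, 0, 0, 0, 0], claw=[10, 10, 10, 10, 10, 10])

```text
time: 10.93
tcp_pos: [0.6771, -0.1227, 0.106]
tcp_rot: [3.138, -0.004, 1.02]
force: [7.9, 4.3, -4.1]
gripper_width: 0.2
grasp_force: 25.0
```

```bash
python3 -c "
from h import *
lev()"
```

```text
r 0.11107737443166117 th 0.014700140674750894 yaw 0.004609766594140696 [ 7.89355157  4.2555617  -4.14958802] 25.004242658615112 0.20039659660526343
```

>>> carry_out(slide=[[0, 0.06, 0], [0, 0, 0], [0, 0, 0], [0, 0, 0], [0, 0, 0], [0, 0, 0], [0, 0, 0], [0, 0, 0], [0, 0, 0], [0, 0, 0]], turn=[0, 0, 0, 0, 0, 0, 0, 0, 0, 0], claw=[10, 10, 10, 19, 20, 22, 26, 34, 48, 60])

```text
time: 11.77
tcp_pos: [0.6755, -0.1251, 0.1057]
tcp_rot: [-3.141, -0.0, 1.02]
force: [-0.2, -0.0, 0.3]
gripper_width: 0.483
grasp_force: 0.0
```

>>> carry_out(slide=[[0, 0, -0.6], [0, 0, -0.6], [0, 0, -0.8], [0, 0, -0.8], [0, 0, -0.8], [0, 0, -0.8], [0, 0, -0.8], [0, 0, -0.8], [-0.9, 0, 0], [-0.9, 0, 0], [-0.9, 0, 0], [0, 0, 0]], turn=[0, 0, 0, 0, 0, 0, 0, 0, 0, 0, 0, 0], claw=[60, 60, 60, 60, 60, 60, 60, 60, 60, 60, 60, 60])

```text
time: 12.77
tcp_pos: [0.6309, -0.1978, 0.286]
tcp_rot: [3.141, 0.003, 1.017]
force: [-0.0, -0.6, -0.2]
gripper_width: 0.683
grasp_force: 0.0
```

```bash
cat > m.py <<'E'
from h import *
s=status.sense(); print(s["tcp_pos"],s["tcp_rot"])
for n in("wrist","top","scene"):
    p=imaging.read_camera(n); q=pts(p); im=p["img"].copy()
    b=p["img"][p["range_z"]>0].astype(int)
    w=(abs(q[:,0]-.525)<.07)&(abs(q[:,1]+.29)<.06)
    g=q[w&(q[:,2]>.066)&(q[:,2]<.09)&(b.max(1)<90)]
    if len(g)>5: o=cv2.minAreaRect((g[:,:2]*1000).astype(np.float32)); print(n,"griptop",len(g),o,np.median(g,0))
    bl=q[w&(q[:,2]<.04)&(b[:,0]>b[:,2]+50)]
    if len(bl)>20: print(n,"rim",len(bl),cv2.minAreaRect((bl[:,:2]*1000).astype(np.float32)),np.percentile(bl[:,2],98))
    c=(abs(q[:,0]-.676)<.04)&(abs(q[:,1]+.124)<.04)&(q[:,2]>.13)&(q[:,2]<.145)&(b[:,2]>90)&(b[:,1]<90)
    if c.sum(): print(n,"lever",np.median(q[c],0))
    if n=="wrist": cv2.imwrite("pics/w4.png",im)
E
python3 m.py
```

```text
[ 0.63091437 -0.19781705  0.28595962] [3.14145076e+00 2.59901252e-03 1.01721253e+00]
wrist griptop 355 ((528.2218627929688, -285.1658020019531), (11.69782543182373, 43.38418960571289), 87.39712524414062) [ 0.52878856 -0.28282054  0.07967805]
wrist rim 742 ((524.1949462890625, -287.3362121582031), (87.16736602783203, 90.68917083740234), 86.80747985839844) 0.024740269289664277
wrist lever [ 0.67806171 -0.12352031  0.13800118]
top griptop 46 ((518.132080078125, -282.24700927734375), (9.815999984741211, 26.73806381225586), 81.69195556640625) [ 0.5188942  -0.28140088  0.07766128]
top rim 168 ((525.0423583984375, -315.1578063964844), (21.806381225585938, 83.22159576416016), 84.27859497070312) 0.023971374981025705
scene griptop 129 ((524.436767578125, -287.86785888671875), (10.07832145690918, 42.829917907714844), 86.53348541259766) [ 0.52041829 -0.28910725  0.07834683]
scene rim 503 ((531.2243041992188, -286.57489013671875), (86.9511947631836, 97.11768341064453), 87.03673553466797) 0.024530757669482907
scene lever [ 0.67351264 -0.12597431  0.13561219]
```

View pics/w4.png

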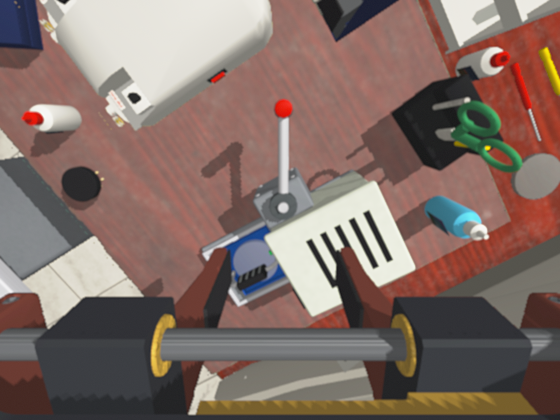

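>>> carry_out(slide=[[0, 0, 0], [0, 0, 0], [0, 0, 0], [0, 0, 0], [0, 0, 0], [0, 0, 0], [0, 0, 0], [0, 0, 0], [0, 0, 0], [0, 0, 0]], turn=[6.8, 6.8, 6.8, 6.8, 6.8, 6.8, 6.8, 6.8, 6.8, 0], claw=[60, 60, 60, 60, 60, 60, 60, 60, 60, 60])

```text
time: 13.75
tcp_pos: [0.6339, -0.1926, 0.2855]
tcp_rot: [-3.141, -0.0, -0.051]
force: [-0.3, 0.2, -0.6]
gripper_width: 0.685
grasp_force: 0.0
```

>>> carry_out(slide=[[-0.83, 0.78, 0], [-0.83, 0.78, 0], [-0.83, 0.78, 0], [-0.83, 0.78, 0], [0, 0, 0.8], [0, 0, 0.8], [0, 0, 0.8], [0, 0, 0.8], [0, 0, 0], [0, 0, 0]], turn=[0, 0, 0, 0, 0, 0, 0, 0, 0, 0], claw=[60, 60, 60, 60, 60, 60, 60, 60, 60, 60])

```text
time: 14.58
tcp_pos: [0.5288, -0.2816, 0.1887]
tcp_rot: [-3.14, 0.003, -0.045]
force: [0.2, -0.6, -0.5]
gripper_width: 0.685
grasp_force: 0.0
```

```bash
sed -i 's/w4.png/w5.png/' m.py; python3 m.py
```

```text
[ 0.52883581 -0.28155091  0.18870057] [-3.13963046e+00  2.57287362e-03 -4.47535225e-02]
wrist griptop 602 ((527.8245849609375, -286.7970886230469), (11.246391296386719, 43.13207244873047), 87.72378540039062) [ 0.52947536 -0.28692549  0.08019687]
wrist rim 2609 ((523.8731079101562, -286.5381774902344), (85.4467544555664, 88.51085662841797), 86.61876678466797) 0.02446190014645801
wrist lever [ 0.67610358 -0.12806437  0.13749499]
top lever [ 0.67642555 -0.12111781  0.13750035]
scene griptop 126 ((524.1166381835938, -286.91131591796875), (11.233354568481445, 43.14950180053711), 88.01895141601562) [ 0.52170072 -0.28934631  0.07831739]
scene rim 507 ((530.2494506835938, -287.73974609375), (85.71436309814453, 95.31107330322266), 85.55049133300781) 0.02481759854367049
scene lever [ 0.67506528 -0.12929433  0.134243  ]
```

View pics/w5.png

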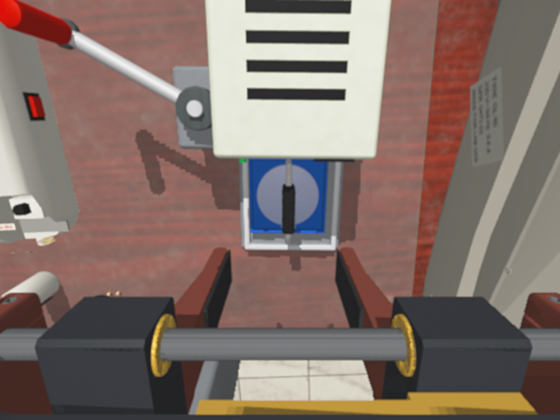

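Black grip at (288,208) over the tray, lens in place; a 5 mm sideways correction, then descend and pinch.

>>> carry_out(slide=[[-0.05, 0.165, 0], [0, 0, 0.6], [0, 0, 0.6], [0, 0, 0.6], [0, 0, 0.6], [0, 0, 0.6], [0, 0, 0.6], [0, 0, 0.4], [0, 0, 0.4], [0, 0, 0.3], [0, 0, 0], [0, 0, 0]], turn=[0, 0, 0, 0, 0, 0, 0, 0, 0, 0, 0, 0], claw=[50, 50, 50, 50, 50, 50, 50, 50, 50, 50, 50, 50])

```text
time: 15.73
tcp_pos: [0.5276, -0.2876, 0.0487]
tcp_rot: [-3.141, 0.0, -0.048]
force: [0.4, 0.0, 0.9]
gripper_width: 0.572
grasp_force: 0.0
```

>>> carry_out(slide=[[0, 0, 0], [0, 0, 0], [0, 0, 0], [0, 0, 0], [0, 0, 0], [0, 0, 0], [0, 0, 0], [0, 0, 0], [0, 0, 0], [0, 0, 0]], turn=[0, 0, 0, 0, 0, 0, 0, 0, 0, 0], claw=[38, 30, 26, 22, 18, 15, 12, 8, 4, 4], newtons=30)

```text
time: 16.57
tcp_pos: [0.5274, -0.2871, 0.0487]
tcp_rot: [-3.141, 0.0, -0.048]
force: [-0.5, 2.6, 3.7]
gripper_width: 0.133
grasp_force: 30.0
```

>>> carry_out(slide=[[0, 0, -0.05], [0, 0, -0.1], [0, 0, -0.2], [0, 0, -0.2], [0, 0, -0.25], [-0.1, 0, -0.3], [-0.15, 0, -0.3], [-0.2, 0, -0.3], [-0.2, 0, -0.3], [-0.2, 0, -0.3], [-0.2, 0, -0.3], [-0.2, 0, -0.3]], turn=[0, 0, 0, 0, 0, 0, 0, 0, 0, 0, 0, 0], claw=[4, 4, 4, 4, 4, 4, 4, 4, 4, 4, 4, 4], newtons=35)

```text
time: 17.57
tcp_pos: [0.4892, -0.2857, 0.1367]
tcp_rot: [-3.142, 0.0, -0.048]
force: [0.1, 0.3, -1.9]
gripper_width: 0.133
grasp_force: 35.0
```

>>> carry_out(slide=[[-0.15, 0, -0.3], [-0.1, 0, -0.3], [-0.05, 0, -0.3], [0, 0, -0.3], [0, 0, -0.3], [0, 0, -0.3], [0, 0, -0.3], [0, 0, -0.3], [0, 0, -0.3], [0, 0, -0.2], [0, 0, -0.1], [0, 0, 0]], turn=[0, 0, 0, 0, 0, 0, 0, 0, 0, 0, 0, 0], claw=[4, 4, 4, 4, 4, 4, 4, 4, 4, 4, 4, 4])

```text
time: 18.57
tcp_pos: [0.4815, -0.2856, 0.2265]
tcp_rot: [3.141, -0.001, -0.048]
force: [-0.2, 0.4, -2.3]
gripper_width: 0.133
grasp_force: 35.0
```

>>> carry_out(slide=[[0, 0, 0], [0, 0, 0], [0, 0, 0], [0, 0, 0], [0, 0, 0], [0, 0, 0], [0, 0, 0], [0, 0, 0], [0, 0, 0], [0, 0, 0]], turn=[0, 0, 0, 0, 0, 0, 0, 0, 0, 0], claw=[4, 4, 4, 4, 4, 4, 4, 4, 4, 4])

```text
time: 19.4
tcp_pos: [0.481, -0.2853, 0.2257]
tcp_rot: [-3.141, -0.0, -0.048]
force: [-0.3, 0.1, -2.3]
gripper_width: 0.137
grasp_force: 35.0
```

```bash
python3 - <<'E'
from h import *
s=status.sense(); print(s["tcp_pos"],s["qd"].round(3),s["grasp_force"])
p=imaging.read_camera("scene"); im=p["img"]
for l in("tray","lens"):
    for m in nets.masks_of(p,l)[:1]:
        q=pts(p,m["mask"]); b=im[m["mask"]&(p["range_z"]>0)].astype(int)
        q=q[b[:,0]>b[:,2]+50] if l=="tray" else q
        print(l,m["p"],np.percentile(q,[2,50,98],axis=0).round(3).tolist())
w=imaging.read_camera("wrist"); 
q=pts(w); b=w["img"][w["range_z"]>0].astype(int); c=(abs(q[:,0]-.677)<.04)&(abs(q[:,1]+.124)<.04)&(q[:,2]>.12)&(q[:,2]<.15)&(b[:,2]>90)&(b[:,1]<90); print("lever",c.sum(),np.median(q[c],0))
cv2.imwrite("pics/f.png",np.hstack([cv2.resize(im,(400,300)),cv2.resize(w["img"],(400,300))]))
E
```

```text
[ 0.48104967 -0.28530871  0.22566459] [-0.001  0.     0.001  0.003 -0.001  0.001] 34.99952495098114
tray 0.69 [[0.436, -0.329, 0.188], [0.46, -0.31, 0.195], [0.52, -0.244, 0.201]]
lens 0.82 [[0.448, -0.317, 0.192], [0.475, -0.294, 0.2], [0.508, -0.26, 0.203]]
lever 0 [nan nan nan]
  return _methods._mean(a, axis=axis, dtype=dtype,
  ret = um.true_divide(
```

View pics/f.png

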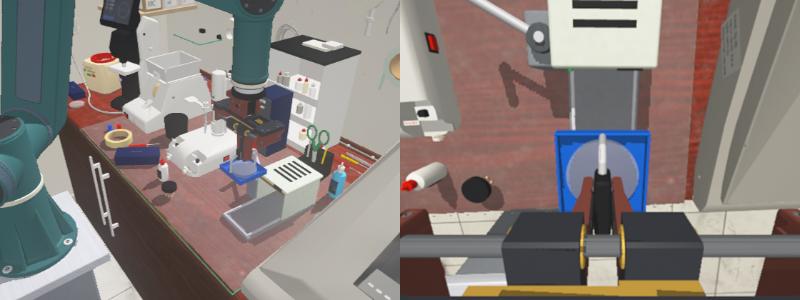

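The tray hangs level with its rim at about 0.20 m, so its underside is near 0.187 m. The lens is in it (right half, 602,170), and the lever is at rest.

```bash
python3 -c "
from plant import manip
print(manip.hand_in())"
```

```text
the job is handed in; nothing more can be done
None
```

I handed the job in with the gripper holding the tray level and still, its underside about 19 cm above the worktop and the lens in it; the lever is eased back to rest, no other item was touched, and the hand-in gave no verdict.

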